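# Free a column from its sprung holder and seat it in the V-cradle

### The job

Take the steel column out of its holder through the open side: its two ends sit in sockets under hoods, and only one of the sockets, which you must find by feel, gives way on a spring, so push the column gently into that one until its other end comes free, swing that end out and draw the column away. Without dropping it or setting it down on the worktop, lay it in the two V grooves of the blue-based cradle a finger's breadth short of the end stop, let go so that it rests there, then push it along the grooves until it butts against the stop. Leave the bottles and the petri dish where they stand.

Things in the scene. Friction and masses are not known exactly. Their poses are not given: they have to be found in the camera images.
- column: Steel cylinder with a blue band at each end, 140 mm long, 30 mm diameter, about 0.2 to 0.4 kg. Origin at its middle on its axis; its y axis is the cylinder's axis (it may roll, so x and z can point anywhere round it). Either end may go to the stop. At the start it lies along the holder's y, its axis 50 mm above the worktop, centred on the holder.
- holder: Fixed holder: grey base plate (x -30 to 32, y -115 to 115, 8 mm thick). Origin on the worktop below the column's middle; z up, y along the column, -x the open side. A white hood over each end spans |y| 42 to 115, x -18 to 32; roof z 73 to 78, back wall x 27 to 32, end wall at |y| 111, open to -x. Between the hoods (84 mm) the column is free above, in front and behind.
- socket_left (a point): Mouth centre (as built) of the black socket under the hood at the holder's +y end, axes as the holder's, at y +62, z 50. Socket: opening 38 mm wide in x (4 mm play each side), 2 mm higher than the column, 9 mm deep, closed all round, 46 mm wide outside (x -23 to 23), 42 mm high. 8 mm of column sit inside, with 1 mm end play.
- socket_right (a point): The same at the holder's -y end (y -62). The sockets look alike: one is rigid; the other, at either end and different from start to start, slides up to 20 mm outwards on a spring (0.6 N/mm, no preload). Pushing the column 11 to 15 mm that way clears the rigid socket; the freed end can then swing to -x, turning up to 20 degrees in the sprung socket; about 18 degrees pass the rigid one.
- cradle: Cradle fixed to the worktop: blue base plate 186 x 56 x 8 mm, origin on the worktop below its centre, x along the grooves towards the stop, z up. Two aluminium 90 degree V saddles, each 20 mm long, centred at x -50 and +50, 54 mm high and wide, with 80 mm free between them for fingers. Dark steel stop plate: face at x +75, z 8 to 74, 50 mm wide.
- seat (a point): Where the middle of a fully seated column lies: x +5, y 0, z 55 mm in the cradle's frame; axes as the cradle's, the column's axis along x. Sliding the column along the grooves takes roughly 4 to 12 N; it stays where it is left.
- petri_dish: round clear petri dish, 92 mm across, 15 mm high; loose bystander, origin at the centre of its underside
- red_cap_bottle: small dropper bottle with red cap, 40 mm across, 60 mm high; loose bystander, origin at the centre of its underside
- media_bottle: media bottle with blue cap, 56 mm across, 105 mm high; loose bystander, origin at the centre of its underside
- big_bottle: media bottle with orange cap, 64 mm across, 125 mm high; loose bystander, origin at the centre of its underside

How it is judged:
By the outcome, as a careful person would: the job done as asked, in the order asked, and still so for the second after the job is handed in, with the robot touching nothing.
It also fails if it takes over 61 s, if anything falls off the work surface, if the arm or the gripper's body presses on something with over 40 N, if the wrist force passes 120 N, or if a joint passes its speed limit or range.

### The arm

A 6-joint arm with a two-finger parallel gripper is mounted at the origin on the work surface; the furniture and walls round the work are solid. World frame = base frame: x ahead of the robot, y to its left, z up, the work surface at z = 0. Lengths are in m, angles in degrees, forces in N, time in s.
With the tool pointing down it reaches from about 0.35 to 0.725 m from the base axis. Payload 6 kg.
Tool frame: the origin (TCP) lies midway between the tips of the shut fingers; the grasp point (between the pads) lies 19 mm behind it (hold_point_z is the distance from the TCP to the grasp point, in m); z points along the fingers, y is the line along which they close (so a half turn about z gives the same grasp; the last joint's range is limited). The gripper opens to 85 mm and grips with 20 to 120 N. Pads are 22 mm wide; open, the fingers measure 114 mm over their backs; the gripper's body (76 mm by 85 mm) begins 54 mm behind the grasp point. The pads swing forward as they close: fully open they stand 13 mm farther back than shut.
Start: joints at [95.208, 2.303, 4.859, 0, -92.561, -19.12], TCP at [0.144, 0.582, 0.231] pointing down, gripper open.
Joint ranges: [-146.85, 146.85], [-73.84, 115.35], [-62.03, 85.46], [-188.31, 113.3], [-161.28, -10.13], [-171.36, 171.36]. Speed limits (degrees/s): [147.25, 147.25, 172.46, 180, 180, 180].

### API

Orientations are given as [roll, pitch, yaw] about the fixed x, y, z axes, in that order (R = Rz(yaw) Ry(pitch) Rx(roll)).
In Python, from cell import observe, camera, close_job, search_frame, masks_of, mark_of, hold_point_z gives the robot as it stands.
- The arm moves only by the tool play_rows, never from a script. Its argument "motion" is one flat list of numbers, 7 for each row, row after row: the shift along the tool's x, y, z in cm, then the turn, a rotation vector about the tool's x, y, z in rad, then the closure, from 0 (fully open) to 1 (shut). In form: [x, y, z, ax, ay, az, jaw, x, y, z, ax, ay, az, jaw, ...]. A call has 1 to 5 rows; each row shifts and turns the commanded pose from where the row before left it, along the tool's axes as they then stand; what a row does not reach is not made up. A row lasts 1/10 s, in which the tool goes at most 50 mm and 8.59 degrees, less where a joint would pass 70% of its speed; a pose out of reach is approached as far as the arm can. A call with a gripper value outside its range is refused whole. The fingers move at their own pace and stop on an object; the grip force is fixed at half the most. Time passes only in rows, so rows that do not move let the fingers close. It gives the time, the measured TCP pose, the force, the opening and the grip force at its end, in the units of the state.
- observe(): the state, without advancing time (a new reading comes with each control period).
- camera(name): name is "side" or "top"; returns a dict with "img" (420x560x3 uint8, red, green, blue), "K" (3x3 intrinsics, pixels), "camera_from_world" (4x4, takes a point from world to camera coordinates). Camera axes: x right, y down, z forward; pixel columns grow to the right and rows downward; lengths in m; the calibration is good to about 2 mm. A picture is of the moment at which its call begins. There is no depth.
- close_job(): hands the job in; it is judged then, once.
Trained networks look in a picture, given as the dict that the camera call returned (one of the last four; its "shot" number tells which), for a name from the list of things; names that differ only in an ending like _2 or _b are one class to them, and where a whole thing is asked for, a point or a joint stands for the part that bears it (a point fixed in the world has none). Each returns a list of dicts, best first, with "score" (0 to 1); they miss things now and then, are a little off and sometimes report something else, mostly with a low value. They report only what shows in the picture. A call takes as long as a camera call.
- search_frame(picture, name): "location" ([column, row] as shares, 0 to 1, of the picture: columns of its width, rows of its height, amid what is visible of it).
- masks_of(picture, name): "mask" (420x560 bool, what is visible of it) and "location" ([column, row] as shares, 0 to 1, of the picture: columns of its width, rows of its height, amid what is visible of it).
- mark_of(picture, name): "location" ([column, row] as shares, 0 to 1, of the picture: columns of its width, rows of its height: a listed point, or the origin of a listed thing).
The state is a dict: "time": time; "q": joint angles; "joint_velocities": joint speeds; "joint_torque": joint torques, N m; "position": TCP position; "tool_rot": TCP orientation; "force": force on the tool from outside, world axes, zero at the start; "wrist_torque": the same for the moment, N m; "finger_gap": opening from 0.0 (shut) to 1.0 (fully open); "grasp_force": force on a finger pad.
Only numpy, scipy, OpenCV 4.12 (cv2) and the standard library are available. Lean on these libraries where they do the work, as an engineer would, in place of code of your own. Each camera call takes 0.05 s, during which the arm holds its last target. There are 200 camera calls.

## Working session

There is one attempt and no reset: what is moved stays moved. The work goes in short steps, Python scripts to look and compute and a tool call to move; the robot and the scene stay as the last step left them, time stands still between calls to the robot, and variables do not carry over. Pictures are saved under pics/ and viewed, at most 13 in all, crops included, and the job is handed in when it is done.

Besides the shell and the picture viewer there is one more tool, called after ">>>" by a JSON object that holds its "api" and its "payload". play_rows: Moves the arm, as the interface text tells. Its arguments: {"type":"object","properties":{"motion":{"type":"array","items":{"type":"number"}}},"required":["motion"]}

```bash
mkdir -p pics
cat > h.py <<'E'
import numpy as np, cv2
from cell import *
def save(c,n): cv2.imwrite(f'pics/{n}.png',c['img'][:,:,::-1])
def ray(c,loc):
    T=c['camera_from_world'];K=c['K']
    p=np.array([loc[0]*560,loc[1]*420,1.]);d=T[:3,:3].T@np.linalg.solve(K,p);o=-T[:3,:3].T@T[:3,3]
    return o,d
def atz(c,loc,z):
    o,d=ray(c,loc);return o+d*(z-o[2])/d[2]
def proj(c,P):
    T=c['camera_from_world'];q=c['K']@(T[:3,:3]@np.array(P)+T[:3,3]);return q[:2]/q[2]
def tri(c1,l1,c2,l2):
    o,d=ray(c1,l1);p,e=ray(c2,l2)
    s=np.linalg.lstsq(np.c_[d,-e],p-o,rcond=None)[0]
    a=o+d*s[0];b=p+e*s[1];return (a+b)/2,np.linalg.norm(a-b)
E
cat > a.py <<'E'
from h import *
np.set_printoptions(precision=4,suppress=True)
t=camera('top');s=camera('side');save(t,'t0');save(s,'s0')
Z=dict(column=.05,holder=0,socket_left=.05,socket_right=.05,cradle=0,seat=.055,petri_dish=0,red_cap_bottle=0,media_bottle=0,big_bottle=0)
for n,z in Z.items():
    a=mark_of(t,n)[:2];b=mark_of(s,n)[:2]
    print(n)
    for x in a: print('  t',round(x['score'],2),atz(t,x['location'],z), np.array(x['location'])*[560,420])
    for x in b: print('  s',round(x['score'],2),atz(s,x['location'],z), np.array(x['location'])*[560,420])
    if a and b: print('  tri',*tri(t,a[0]['location'],s,b[0]['location']))
print(observe(),hold_point_z)
v=np.hstack([t['img'],s['img']]);cv2.imwrite('pics/both.png',cv2.resize(v[:,:,::-1],(800,300)))
E
python3 a.py
```

```text
column
  t 0.7 [0.42   0.2319 0.05  ] [151.592 258.72 ]
  t 0.38 [ 0.431  -0.2876  0.05  ] [418.992 260.484]
  s 0.63 [0.4147 0.2338 0.05  ] [325.024 314.79 ]
  tri [0.4173 0.2326 0.0483] 0.0053593894364488
holder
  t 0.57 [0.4237 0.23   0.    ] [160.216 256.704]
  s 0.59 [0.4214 0.2371 0.    ] [319.816 331.506]
  tri [ 0.4223  0.2323 -0.0076] 0.0025665240232162633
socket_left
  t 0.67 [0.4732 0.2377 0.05  ] [150.08 231.42]
  s 0.65 [0.4812 0.2386 0.05  ] [288.176 314.79 ]
  tri [0.4772 0.2381 0.049 ] 0.008051534863889034
socket_right
  t 0.78 [0.3498 0.2244 0.05  ] [153.496 295.218]
  t 0.55 [0.4131 0.2311 0.05  ] [151.816 262.29 ]
  s 0.93 [0.3551 0.22   0.05  ] [357.784 310.38 ]
  tri [0.353  0.2228 0.0542] 0.005586310462484438
cradle
  t 0.57 [ 0.4274 -0.2939  0.    ] [415.184 261.996]
  s 0.78 [ 0.4302 -0.3063  0.    ] [317.8   164.514]
  tri [ 0.4291 -0.291   0.0107] 0.003163148100974187
seat
  t 0.78 [ 0.4276 -0.2966  0.055 ] [424.424 262.416]
  s 0.87 [ 0.4382 -0.2983  0.055 ] [315.896 149.688]
  tri [ 0.4329 -0.2963  0.0563] 0.010608510347368528
petri_dish
  t 0.85 [ 0.4766 
[... 555 characters left out ...]
0.0044] 0.003553052411607174
big_bottle
  t 0.83 [0.6074 0.0787 0.    ] [236.6   170.604]
  s 0.81 [0.6067 0.076  0.    ] [235.928 261.996]
  tri [0.6065 0.0784 0.0027] 0.0008343503987935441
{'time': 1.1, 'q': array([ 95.2082,   2.3029,   4.8584,  -0.0001, -92.5626, -19.1205]), 'joint_velocities': array([ 0.0712,  0.0724, -0.0026, -0.0005,  0.0281,  0.0164]), 'joint_torque': array([  0.0001, -36.7934,  34.7441,   6.9329,  -0.001 ,   0.    ]), 'position': array([0.1442, 0.5824, 0.2313]), 'tool_rot': array([179.9933,  -0.0022, -13.9123]), 'force': array([ 0.5583, -0.9245,  0.2307]), 'wrist_torque': array([ 0.0214, -0.0064,  0.0065]), 'grasp_force': 0.0, 'finger_gap': 1.0022856126909436} 0.0187
```

View pics/t0.png

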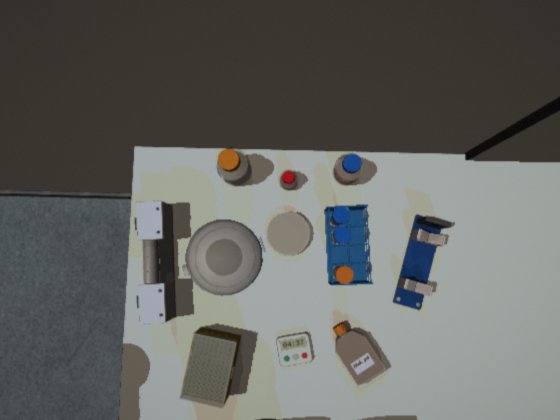

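View pics/s0.png

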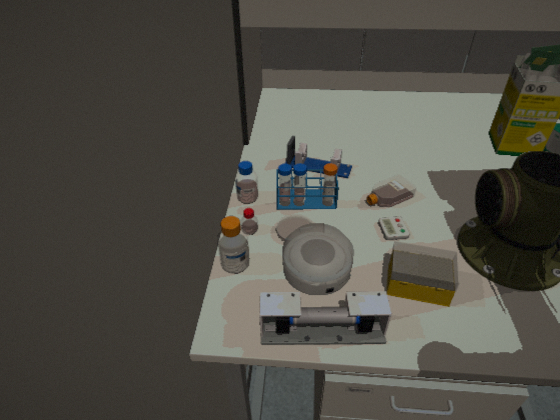

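The holder is at the left table edge: hoods at top-image (150,220) and (152,302), open side facing world +y. The cradle is at (418,262) with its stop at (436,222). Next I'll refine both poses with a wireframe overlay.

```bash
cat > b.py <<'E'
from h import *
import sys
np.set_printoptions(precision=4,suppress=True)
def box(x0,x1,y0,y1,z): return [(x0,y0,z),(x1,y0,z),(x1,y1,z),(x0,y1,z)]
H=[box(-30,32,-115,115,8),box(-18,32,42,115,78),box(-18,32,-115,-42,78)]
C=[box(-93,93,-28,28,8),box(40,60,-27,27,54),box(-60,-40,-27,27,54),[(75,-25,8),(75,25,8),(75,25,74),(75,-25,74)]]
def draw(c,im,polys,pose,k,off):
    x,y,a=pose;R=np.array([[np.cos(a),-np.sin(a)],[np.sin(a),np.cos(a)]])
    for p in polys:
        q=[]
        for v in p:
            w=R@np.array(v[:2])/1000+[x,y]; q.append((proj(c,[*w,v[2]/1000])-off+.5)*k)
        cv2.polylines(im,[np.int32(np.round(q))],True,(0,255,0),1)
def comp(hp,cp,name):
    t=camera('top');s=camera('side');out=np.zeros((600,800,3),np.uint8)
    def put(c,x0,y0,w,h,k,polys,pose,X,Y):
        im=cv2.resize(c['img'][y0:y0+h,x0:x0+w,::-1].copy(),None,fx=k,fy=k,interpolation=cv2.INTER_CUBIC)
        im=cv2.convertScaleAbs(im,alpha=1.0)
        draw(c,im,polys,pose,k,np.array([x0,y0])); out[Y:Y+h*k,X:X+w*k]=im
    put(t,125,195,60,135,4,H,hp,0,0)
    put(t,385,205,75,110,3,C,cp,245,0)
    put(s,250,280,150,70,3,H,hp,245,335)
    put(s,275,130,85,55,4,C,cp,475,0)
    cv2.imwrite(f'pics/{name}.png',out)
if __name__=='__main__':
    hp=[.4165,.2315,np.radians(7-90)]
    hp[2]=np.arctan2(.0153,.124)-np.pi/2
    # cradle yaw: from top pixels of base ends
    t=camera('top')
    a=atz(t,[(405+0)/560,303/420],.008);b=atz(t,[430/560,219/420],.008)
    m=masks_of(t,'column')
    cy=np.arctan2(*(b-a)[1::-1]) 
    print(a,b,np.degrees(cy),np.degrees(hp[2]))
    comp(hp,[.429,-.293,cy],'o1')
E
python3 b.py
```

```text
[ 0.3448 -0.2715  0.008 ] [ 0.5157 -0.3216  0.008 ] -16.349360729321376 -82.96599245693852Traceback (most recent call last):
  File "b.py", line 34, in <module>
    comp(hp,[.429,-.293,cy],'o1')
    ~~~~^^^^^^^^^^^^^^^^^^^^^^^^^
  File "b.py", line 23, in comp
    put(s,275,130,85,55,4,C,cp,475,0)
    ~~~^^^^^^^^^^^^^^^^^^^^^^^^^^^^^^
  File "b.py", line 19, in put
    draw(c,im,polys,pose,k,np.array([x0,y0])); out[Y:Y+h*k,X:X+w*k]=im
                                               ~~~^^^^^^^^^^^^^^^^^
ValueError: could not broadcast input array from shape (220,340,3) into shape (220,325,3)
```

```bash
sed -i 's/275,130,85,55,4/278,130,80,55,4/; s/t,385,205,75,110,3/t,388,205,75,110,3/' b.py; python3 b.py
```

```text
[ 0.3448 -0.2715  0.008 ] [ 0.5157 -0.3216  0.008 ] -16.349360729321376 -82.96599245693852
```

View pics/o1.png

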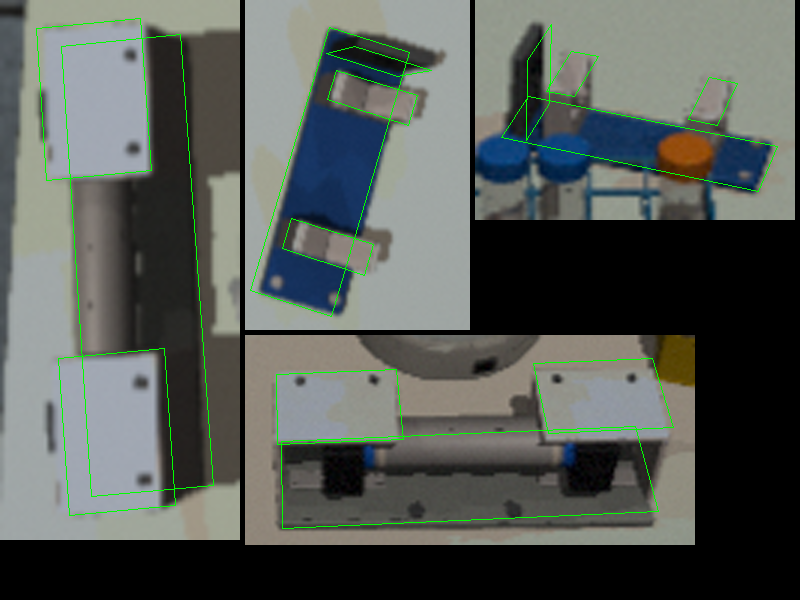

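Overlay: the holder's yaw and position are slightly off in the top view. The cradle is within a few mm. I'll fit them numerically on colour masks.

```bash
cat > c.py <<'E'
from b import *
from scipy.optimize import minimize
import itertools
t=camera('top');s=camera('side')
def P(pose,v):
    x,y,a=pose;w=np.array([[np.cos(a),-np.sin(a)],[np.sin(a),np.cos(a)]])@np.array(v[:2])/1000+[x,y];return [*w,v[2]/1000]
def fill(c,polys,pose,val=1.,hull=False,k=4):
    m=np.zeros((420*k,560*k),np.uint8)
    for p in polys:
        q=np.array([(proj(c,P(pose,v))+.5)*k for v in p]);q=np.round(q).astype(np.int32)
        cv2.fillPoly(m,[cv2.convexHull(q) if hull else q],255)
    return cv2.resize(m,(560,420),interpolation=cv2.INTER_AREA)/255.
def vol(x0,x1,y0,y1,z0,z1): return box(x0,x1,y0,y1,z0)+box(x0,x1,y0,y1,z1)
def win(x0,y0,x1,y1):
    w=np.zeros((420,560));w[y0:y1,x0:x1]=1;return w
it=t['img'].astype(float);is_=s['img'].astype(float)
for c,p in((it,(225,150)),(it,(300,155)),(it,(260,128)),(it,(250,175)),(it,(260,150)),(is_,(307,275)),(is_,(308,365))): print(p,c[p])
wt=np.clip((it[...,2]-it[...,1]-2)/10,0,1)*(it[...,1]>130)*win(125,190,185,335)
ws=np.clip((is_[...,2]-is_[...,1]-2)/10,0,1)*(is_[...,1]>120)*win(250,285,395,333)
bl=((it[...,2]>it[...,0]*1.8+15))*win(385,205,465,318)
cv2.imwrite('pics/m.png',np.hstack([wt[190:335,125:185],ws[190:335,250:400],bl[190:335,385:465]])*255)
def ch(p,only=None):
    a=0
    if only!='s': a+=np.abs(fill(t,H[1:],p)-wt).sum()
    if only!='t': a+=np.abs(fill(s,H[1:],p)-ws).sum()
    return a
cv=[vol(40,60,-27,27,8,54),vol(-60,-40,-27,27,8,54),vol(75,81,-25,25,8,74)]
def cc(p):
    ig=fill(t,cv,p,hull=True);return ((1-ig)*np.abs(fill(t,C[:1],p)-bl)).sum()+ .5*ig.sum()*0
def fit(f,p0):
    p0=np.array(p0);S=np.array([.006,.006,.05])
    sx=np.vstack([p0,p0+np.diag(S)]);r=minimize(f,p0,method='Nelder-Mead',options=dict(initial_simplex=sx,xatol=1e-5,fatol=.05));return r.x,r.fun
hp0=[.4165,.2315,np.radians(-85)]
for o in('t','s',None):
    x,f=fit(lambda p:ch(p,o),hp0);print(o,x,np.degrees(x[2]),f)
y,f=fit(cc,[.429,-.293,np.radians(-16)]);print(y,np.degrees(y[2]),f)
np.save('hp.npy',x);np.save('cp.npy',y);comp(x,y,'o2')
E
python3 c.py
```

```text
(225, 150) [163. 169. 180.]
(300, 155) [160. 167. 178.]
(260, 128) [146. 153. 152.]
(250, 175) [76. 71. 63.]
(260, 150) [113. 107. 102.]
(307, 275) [148. 153. 160.]
(308, 365) [145. 150. 159.]
t [ 0.4152  0.2336 -1.4935] -85.5704977347603 534.1117647058823
s [ 0.4168  0.2335 -1.4923] -85.50233278913377 1361.5254901960784
None [ 0.4163  0.2338 -1.4921] -85.48973395023731 1904.9549019607841
[ 0.4296 -0.2966 -0.2658] -15.228557488243101 228.76435217224144[ WARN:0@1.170] global loadsave.cpp:1063 imwrite_ Unsupported depth image for selected encoder is fallbacked to CV_8U.
```

View pics/o2.png

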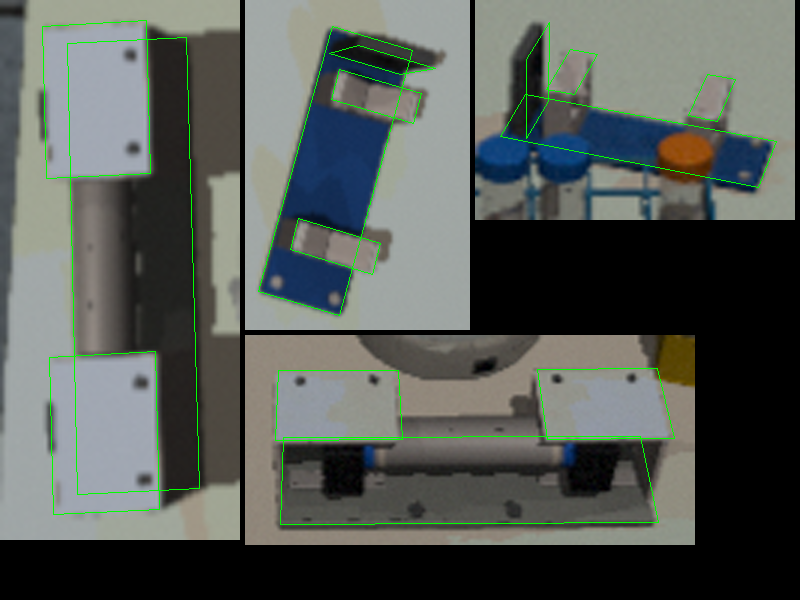

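Fit is good: holder at (0.416, 0.234), yaw −85.5°; cradle at (0.4296, −0.2966), yaw −15.2°. Both agree with the triangulated marks. Now the approach.

>>> {"api": "play_rows", "payload": {"motion": [0, 0, 0, 0, 0, -0.107, 0.35, 0, 0, 0, 0, 0, -0.107, 0.35, 0, 0, 0, 0, 0, -0.107, 0.35, 2.4, 3.7, 0, 0, 0, 0, 0.35, 2.4, 3.7, 0, 0, 0, 0, 0.35]}}

```text
time: 2.2
position: [0.1979, 0.5117, 0.2304]
tool_rot: [179.9, 0.0, 4.6]
force: [1.1, -0.5, 0.9]
finger_gap: 0.649
grasp_force: 0.0
```

>>> {"api": "play_rows", "payload": {"motion": [2.4, 3.7, 0, 0, 0, 0, 0.35, 2.4, 3.7, 0, 0, 0, 0, 0.35, 2.4, 3.7, 0, 0, 0, 0, 0.35, 2.4, 3.7, 0, 0, 0, 0, 0.35, 2.4, 3.7, 0, 0, 0, 0, 0.35]}}

```text
time: 2.7
position: [0.3327, 0.3358, 0.2316]
tool_rot: [-180.0, -0.0, 4.5]
force: [-0.3, 1.1, -0.1]
finger_gap: 0.648
grasp_force: 0.0
```

>>> {"api": "play_rows", "payload": {"motion": [2.4, 3.7, 0, 0, 0, 0, 0.35, 2.4, 3.7, 0, 0, 0, 0, 0.35, 2.4, 3.6, 0, 0, 0, 0, 0.35, 0, 0, 0, 0, 0, 0, 0.35, 0, 0, 0, 0, 0, 0, 0.35]}}

```text
time: 3.2
position: [0.4127, 0.2325, 0.2314]
tool_rot: [-180.0, -0.0, 4.3]
force: [0.2, 0.3, -0.5]
finger_gap: 0.648
grasp_force: 0.0
```

```bash
cat > d.py <<'E'
# usage: d.py x y z yaw -> shift along tool axes (cm) to a world TCP target and az turn (rad)
from h import *; import sys
from scipy.spatial.transform import Rotation as R
np.set_printoptions(precision=3,suppress=True)
o=observe();M=R.from_euler('xyz',o['tool_rot'],degrees=True)
x,y,z,w=map(float,sys.argv[1:5])
print('t',round(o['time'],2),'pos',o['position'],'rot',o['tool_rot'],'F',o['force'],'T',o['wrist_torque'],'gap',o['finger_gap'],'g',o['grasp_force'],'q',o['q'])
print('shift cm',M.inv().apply(np.array([x,y,z])-o['position'])*100,'turn',(M.inv()*R.from_euler('xyz',[180,0,w],degrees=True)).as_rotvec())
E
python3 d.py .416 .2337 .031 4.5
```

```text
t 3.2 pos [0.413 0.233 0.231] rot [-179.989   -0.002    4.335] F [ 0.165  0.301 -0.504] T [0.017 0.046 0.025] gap 0.647604866340466 g 0.0 q [ 53.896 -17.278 -12.865  -0.006 -94.403  40.438]
shift cm [ 0.334 -0.091 20.036] turn [-0.    -0.    -0.003]
```

>>> {"api": "play_rows", "payload": {"motion": [0.3, -0.1, 3, 0, 0, 0, 0.35, 0, 0, 4, 0, 0, 0, 0.35, 0, 0, 4, 0, 0, 0, 0.35, 0, 0, 3, 0, 0, 0, 0.35, 0, 0, 0, 0, 0, 0, 0.35]}}

```text
time: 3.7
position: [0.4124, 0.2338, 0.0867]
tool_rot: [179.7, 0.4, 4.6]
force: [-0.4, -0.4, 0.2]
finger_gap: 0.65
grasp_force: 0.0
```

```bash
python3 d.py .416 .2337 .031 4.5
python3 - <<'E'
from h import *
t=camera('top');s=camera('side')
a=cv2.resize(t['img'][190:335,100:220,::-1],None,fx=3,fy=3);b=cv2.resize(s['img'][225:370,250:400,::-1],None,fx=3,fy=3)
cv2.imwrite('pics/p1.png',np.hstack([a,b[:,:430]]))
E
```

```text
t 3.7 pos [0.412 0.234 0.087] rot [179.728   0.381   4.572] F [-0.42  -0.448  0.212] T [-0.028  0.01   0.012] gap 0.6499237014565613 g 0.0 q [ 53.94  -15.466 -26.496  -0.114 -79.424  40.655]
shift cm [0.391 0.008 5.563] turn [0.005 0.007 0.001]
```

View pics/p1.png

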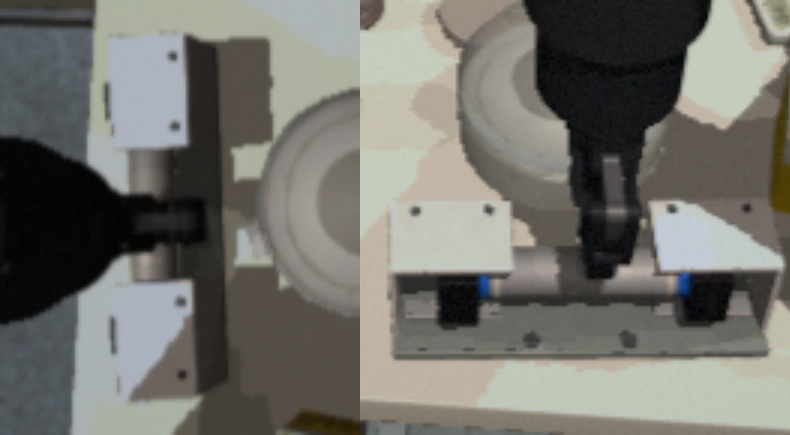

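The gripper straddles the column, fingers in the gap between the hoods (side crop (600,260)), with the bowl clear. Descending and gripping.

>>> {"api": "play_rows", "payload": {"motion": [0.3, 0, 2, 0, 0, 0, 0.35, 0.2, 0, 2, 0, 0, 0, 0.35, 0, 0, 1.5, 0, 0, 0, 0.35, 0, 0, 0, 0, 0, 0, 0.35, 0, 0, 0, 0, 0, 0, 0.35]}}

```text
time: 4.3
position: [0.4211, 0.2359, 0.0387]
tool_rot: [-179.9, -0.1, 4.5]
force: [0.5, 1.2, 0.5]
finger_gap: 0.646
grasp_force: 0.0
```

```bash
python3 d.py .416 .2337 .031 4.5
```

```text
t 4.3 pos [0.421 0.236 0.039] rot [-179.923   -0.147    4.525] F [0.47  1.244 0.451] T [-0.027  0.012  0.006] gap 0.6462203806985224 g 0.0 q [ 53.331 -12.766 -29.488   0.062 -73.124  41.176]
shift cm [-0.527  0.184  0.766] turn [-0.001 -0.003  0.   ]
```

>>> {"api": "play_rows", "payload": {"motion": [0, 0.2, 0.5, 0, 0, 0, 0.35, 0, 0, 0, 0, 0, 0, 0.35, 0, 0, 0, 0, 0, 0, 0.35]}}

```text
time: 4.6
position: [0.4206, 0.233, 0.0319]
tool_rot: [-180.0, -0.0, 4.5]
force: [0.2, -0.3, -0.2]
finger_gap: 0.652
grasp_force: 0.0
```

```bash
python3 d.py .416 .2337 .031 4.5; python3 d.py .416 .2337 .031 4.5 | tail -1
```

```text
t 4.6 pos [0.421 0.233 0.032] rot [-179.975   -0.037    4.482] F [ 0.233 -0.279 -0.213] T [-0.01  -0.049  0.012] gap 0.6523379130074625 g 0.0 q [ 53.122 -12.632 -30.097   0.012 -72.493  41.356]
shift cm [-0.45  -0.101  0.087] turn [-0.    -0.001 -0.   ]
shift cm [-0.45  -0.101  0.087] turn [-0.    -0.001 -0.   ]
```

>>> {"api": "play_rows", "payload": {"motion": [0, 0, 0, 0, 0, 0, 1, 0, 0, 0, 0, 0, 0, 1, 0, 0, 0, 0, 0, 0, 1, 0, 0, 0, 0, 0, 0, 1, 0, 0, 0, 0, 0, 0, 1]}}

```text
time: 5.1
position: [0.4207, 0.2331, 0.0318]
tool_rot: [-180.0, -0.0, 4.5]
force: [0.4, -0.9, 3.9]
finger_gap: 0.332
grasp_force: 59.0
```

>>> {"api": "play_rows", "payload": {"motion": [0, 0, 0, 0, 0, 0, 1, 0, 0, 0, 0, 0, 0, 1, 0, 0, 0, 0, 0, 0, 1]}}

```text
time: 5.4
position: [0.4207, 0.2331, 0.0318]
tool_rot: [-180.0, -0.0, 4.5]
force: [0.6, -0.2, 4.1]
finger_gap: 0.332
grasp_force: 59.0
```

```bash
python3 d.py .416 .2337 .031 4.5
```

```text
t 5.4 pos [0.421 0.233 0.032] rot [-179.986   -0.049    4.488] F [ 0.618 -0.195  4.103] T [-0.074  0.112 -0.106] gap 0.3323307443452439 g 59.020487666130066 q [ 53.123 -12.614 -30.096   0.028 -72.475  41.356]
shift cm [-0.463 -0.101  0.079] turn [-0.    -0.001 -0.   ]
```

Gripped at a 28 mm-ish gap. Lift 1 mm inside the vertical play, then feel toward +y.

>>> {"api": "play_rows", "payload": {"motion": [0, 0, -0.1, 0, 0, 0, 1, 0.1, 0, 0, 0, 0, 0, 1, 0.1, 0, 0, 0, 0, 0, 1, 0, 0, 0, 0, 0, 0, 1, 0, 0, 0, 0, 0, 0, 1]}}

```text
time: 5.9
position: [0.4221, 0.233, 0.0319]
tool_rot: [180.0, 0.0, 4.5]
force: [-0.5, 0.9, 1.3]
finger_gap: 0.33
grasp_force: 59.1
```

>>> {"api": "play_rows", "payload": {"motion": [0.1, 0, 0, 0, 0, 0, 1, 0, 0, 0, 0, 0, 0, 1, 0, 0, 0, 0, 0, 0, 1]}}

```text
time: 6.2
position: [0.4232, 0.2329, 0.0319]
tool_rot: [180.0, 0.0, 4.5]
force: [-1.3, 0.1, -1.3]
finger_gap: 0.333
grasp_force: 59.1
```

>>> {"api": "play_rows", "payload": {"motion": [0.1, 0, 0, 0, 0, 0, 1, 0.1, 0, 0, 0, 0, 0, 1, 0, 0, 0, 0, 0, 0, 1, 0, 0, 0, 0, 0, 0, 1]}}

```text
time: 6.6
position: [0.4252, 0.233, 0.032]
tool_rot: [180.0, 0.0, 4.5]
force: [-1.5, 0.0, -0.8]
finger_gap: 0.334
grasp_force: 59.1
```

Only −1.5 N after 4.5 mm, so the +y (left) socket is the sprung one. Pushing on to about 13 mm.

>>> {"api": "play_rows", "payload": {"motion": [0.2, 0, 0, 0, 0, 0, 1, 0.2, 0, 0, 0, 0, 0, 1, 0.2, 0, 0, 0, 0, 0, 1, 0.2, 0, 0, 0, 0, 0, 1, 0, 0, 0, 0, 0, 0, 1]}}

```text
time: 7.1
position: [0.4328, 0.2337, 0.0317]
tool_rot: [180.0, 0.1, 4.5]
force: [-7.3, -0.2, -0.1]
finger_gap: 0.331
grasp_force: 59.1
```

>>> {"api": "play_rows", "payload": {"motion": [0, 0, 0, 0, 0, 0, 1, 0, 0, 0, 0, 0, 0, 1]}}

```text
time: 7.3
position: [0.4327, 0.2336, 0.0318]
tool_rot: [180.0, 0.1, 4.5]
force: [-7.3, -0.4, -1.1]
finger_gap: 0.338
grasp_force: 59.1
```

```bash
python3 d.py .416 .2337 .031 4.5;python3 - <<'E'
from h import *
s=camera('side');t=camera('top')
a=cv2.resize(t['img'][190:335,100:220,::-1],None,fx=3,fy=3);b=cv2.resize(s['img'][225:370,250:400,::-1],None,fx=3,fy=3)
cv2.imwrite('pics/p2.png',np.hstack([a,b[:,:430]]))
E
```

```text
t 7.3 pos [0.433 0.234 0.032] rot [179.957   0.115   4.476] F [-7.316 -0.352 -1.09 ] T [-0.151  2.077  0.105] gap 0.33796918184046604 g 59.13693845272064 q [ 51.881 -10.591 -28.355  -0.058 -72.346  42.613]
shift cm [-1.66  -0.137  0.08 ] turn [ 0.001  0.002 -0.   ]
```

View pics/p2.png

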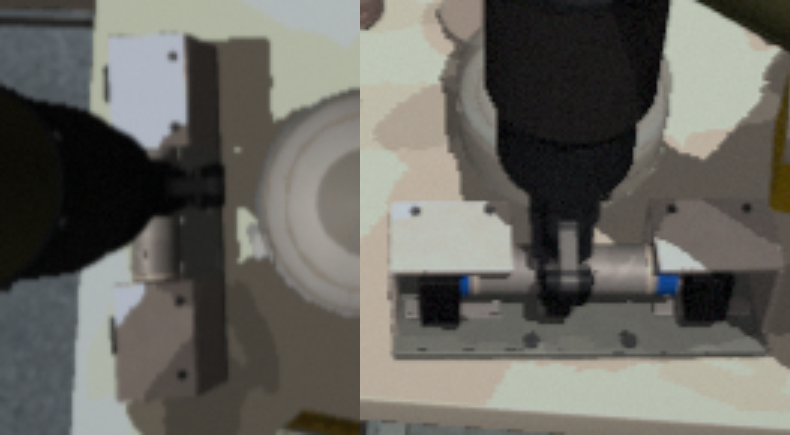

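The right-hand blue band now shows 25 px (655–680), and the force of 7.3 N fits a spring travel of 12 mm. One more mm, then swing the right end toward the holder's −x, pivoting about the left socket.

>>> {"api": "play_rows", "payload": {"motion": [0.12, 0, 0, 0, 0, 0, 1, 0, 0, 0, 0, 0, 0, 1, 0.01, -0.34, 0, 0, 0, 0.055, 1, 0.01, -0.34, 0, 0, 0, 0.055, 1, 0, 0, 0, 0, 0, 0, 1]}}

```text
time: 7.9
position: [0.4334, 0.241, 0.0316]
tool_rot: [180.0, 0.1, -1.9]
force: [-8.5, 0.4, -1.1]
finger_gap: 0.332
grasp_force: 59.2
```

```bash
python3 d.py .416 .2337 .031 -14.5
```

```text
t 7.9 pos [0.433 0.241 0.032] rot [179.967   0.139  -1.884] F [-8.478  0.429 -1.123] T [0.151 2.572 0.088] gap 0.3322555230266268 g 59.19828236103058 q [ 52.355  -9.862 -27.726  -0.098 -72.243  35.791]
shift cm [-1.714  0.792  0.067] turn [0.001 0.002 0.22 ]
```

>>> {"api": "play_rows", "payload": {"motion": [0.01, -0.34, 0, 0, 0, 0.055, 1, 0.01, -0.34, 0, 0, 0, 0.055, 1, 0, 0, 0, 0, 0, 0, 1]}}

```text
time: 8.2
position: [0.4339, 0.2484, 0.0316]
tool_rot: [-180.0, 0.1, -8.2]
force: [-8.7, 2.4, -1.0]
finger_gap: 0.33
grasp_force: 59.2
```

>>> {"api": "play_rows", "payload": {"motion": [0.01, -0.34, 0, 0, 0, 0.055, 1, 0.01, -0.34, 0, 0, 0, 0.05, 1, 0, 0, 0, 0, 0, 0, 1, 0, 0, 0, 0, 0, 0, 1]}}

```text
time: 8.6
position: [0.4351, 0.2554, 0.0317]
tool_rot: [-180.0, 0.2, -14.1]
force: [-10.3, 3.1, -0.8]
finger_gap: 0.332
grasp_force: 59.3
```

```bash
python3 d.py .416 .2337 .031 -14.5;python3 - <<'E'
from h import *
s=camera('side');t=camera('top')
a=cv2.resize(t['img'][190:335,100:220,::-1],None,fx=3,fy=3);b=cv2.resize(s['img'][225:370,250:400,::-1],None,fx=3,fy=3)
cv2.imwrite('pics/p3.png',np.hstack([a,b[:,:430]]))
E
```

```text
t 8.6 pos [0.435 0.255 0.032] rot [-179.962    0.16   -14.086] F [-10.258   3.142  -0.759] T [1.274 3.159 0.199] gap 0.33217400903264865 g 59.29235279560089 q [ 53.211  -8.487 -26.488  -0.171 -72.026  22.755]
shift cm [-1.324  2.564  0.068] turn [-0.001  0.003  0.007]
```

View pics/p3.png

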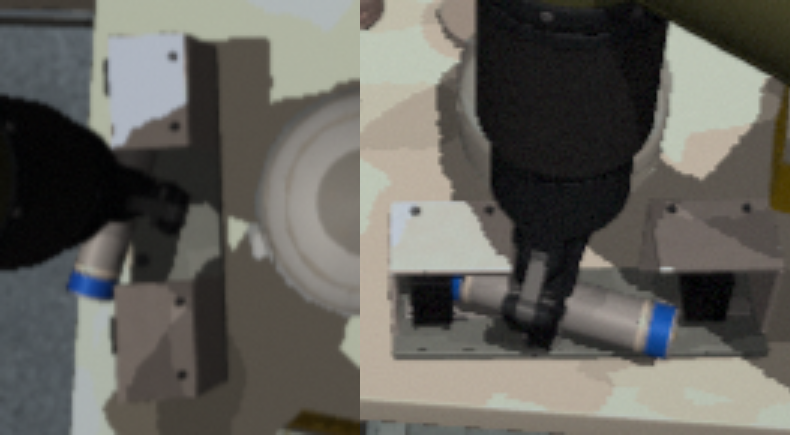

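Top crop: the freed end at (92,290) is clear of the right hood and socket. Backing off along the holder's −y so the spring relaxes before drawing the left end out.

>>> {"api": "play_rows", "payload": {"motion": [-0.4, 0.13, 0, 0, 0, 0, 1, -0.4, 0.13, 0, 0, 0, 0, 1, -0.4, 0.13, 0, 0, 0, 0, 1, -0.4, 0.13, 0, 0, 0, 0, 1, 0, 0, 0, 0, 0, 0, 1]}}

```text
time: 9.2
position: [0.4197, 0.2531, 0.0325]
tool_rot: [-180.0, -0.1, -14.1]
force: [0.1, -0.0, -2.8]
finger_gap: 0.331
grasp_force: 59.3
```

```bash
python3 d.py .416 .2337 .031 -14.5
```

```text
t 9.2 pos [0.42  0.253 0.033] rot [-179.981   -0.051  -14.131] F [ 0.07  -0.013 -2.811] T [ 0.039  0.135 -0.018] gap 0.3310029074171932 g 59.25301194190979 q [ 54.756 -11.071 -28.72    0.043 -72.315  21.099]
shift cm [0.111 1.973 0.152] turn [-0.    -0.001  0.006]
```

>>> {"api": "play_rows", "payload": {"motion": [-0.5, 0, 0, 0, 0, 0, 1, -0.5, 0, 0, 0, 0, 0, 1, -0.5, 0, 0, 0, 0, 0, 1, -0.3, 0, 0, 0, 0, 0, 1, 0, 0, 0, 0, 0, 0, 1]}}

```text
time: 9.7
position: [0.4018, 0.2577, 0.0324]
tool_rot: [-180.0, -0.0, -14.1]
force: [1.3, -0.1, -2.2]
finger_gap: 0.333
grasp_force: 59.3
```

```bash
python3 d.py .416 .2337 .031 -14.5
```

```text
t 9.7 pos [0.402 0.258 0.032] rot [-179.99    -0.011  -14.106] F [ 1.275 -0.132 -2.227] T [-0.059 -0.019 -0.005] gap 0.33300151204209055 g 59.28388774394989 q [ 56.986 -13.235 -30.537   0.008 -72.685  18.906]
shift cm [1.961 1.978 0.141] turn [-0.    -0.     0.007]
```

The left end is computed as clear of the mouth (corner at y≈55). Drawing out toward −x, then lifting.

>>> {"api": "play_rows", "payload": {"motion": [-0.3, -0.95, 0, 0, 0, 0, 1, -0.65, -1.9, 0, 0, 0, 0, 1, -0.65, -1.9, 0, 0, 0, 0, 1, -0.5, -1.5, 0, 0, 0, 0, 1, 0, 0, 0, 0, 0, 0, 1]}}

```text
time: 10.2
position: [0.3967, 0.3255, 0.0321]
tool_rot: [180.0, -0.0, -14.0]
force: [0.6, -0.2, -1.9]
finger_gap: 0.332
grasp_force: 59.5
```

>>> {"api": "play_rows", "payload": {"motion": [0, 0, -3, 0, 0, 0, 1, 0, 0, -4, 0, 0, 0, 1, 0, 0, -4, 0, 0, 0, 1, 0, 0, -4, 0, 0, 0, 1, 0, 0, -3, 0, 0, 0, 1]}}

```text
time: 10.7
position: [0.3974, 0.3236, 0.2153]
tool_rot: [-179.9, -0.1, -14.1]
force: [1.5, 0.8, -3.2]
finger_gap: 0.331
grasp_force: 59.6
```

```bash
python3 d.py .416 -.29 .21 -15.2
```

```text
t 10.7 pos [0.397 0.324 0.215] rot [-179.879   -0.078  -14.141] F [ 1.532  0.831 -3.22 ] T [ 0.04  -0.089  0.036] gap 0.33088243852120097 g 59.6383273601532 q [ 61.74  -11.362  -9.704   0.046 -91.522  14.121]
shift cm [16.797 59.049  0.426] turn [-0.002 -0.001  0.018]
```

>>> {"api": "play_rows", "payload": {"motion": [0.8, 2, 0, 0, 0, 0.018, 1, 1.2, 4, 0, 0, 0, 0, 1, 1.2, 4, 0, 0, 0, 0, 1, 1.2, 4, 0, 0, 0, 0, 1, 1.2, 4, 0, 0, 0, 0, 1]}}

```text
time: 11.2
position: [0.4041, 0.1336, 0.2124]
tool_rot: [-180.0, -0.0, -15.1]
force: [1.0, -0.4, -2.1]
finger_gap: 0.336
grasp_force: 59.9
```

>>> {"api": "play_rows", "payload": {"motion": [1.2, 4, 0, 0, 0, 0, 1, 1.2, 4, 0, 0, 0, 0, 1, 1.2, 4, 0, 0, 0, 0, 1, 1.2, 4, 0, 0, 0, 0, 1, 1.2, 4, 0, 0, 0, 0, 1]}}

```text
time: 11.7
position: [0.4097, -0.0753, 0.2126]
tool_rot: [-180.0, -0.0, -15.1]
force: [1.5, -0.1, -1.8]
finger_gap: 0.337
grasp_force: 59.9
```

>>> {"api": "play_rows", "payload": {"motion": [1.2, 4, 0, 0, 0, 0, 1, 1.2, 4, 0, 0, 0, 0, 1, 1.2, 4, 0, 0, 0, 0, 1, 1.2, 4, 0, 0, 0, 0, 1, 1.0, 4, 0, 0, 0, 0, 1]}}

```text
time: 12.2
position: [0.4134, -0.2839, 0.2122]
tool_rot: [180.0, -0.0, -15.2]
force: [1.9, 1.3, -2.9]
finger_gap: 0.334
grasp_force: 59.9
```

>>> {"api": "play_rows", "payload": {"motion": [0, 0.8, 4, 0, 0, 0, 1, 0, 0, 3, 0, 0, 0, 1, 0, 0, 0, 0, 0, 0, 1, 0, 0, 0, 0, 0, 0, 1]}}

```text
time: 12.6
position: [0.4115, -0.29, 0.1432]
tool_rot: [179.9, 0.0, -15.2]
force: [0.2, 0.4, -1.6]
finger_gap: 0.332
grasp_force: 59.8
```

```bash
python3 d.py .4243 -.2952 .0368 -15.2
python3 - <<'E'
from h import *
s=camera('side');t=camera('top')
a=cv2.resize(t['img'][195:320,355:475,::-1],None,fx=3,fy=3);b=cv2.resize(s['img'][95:220,250:390,::-1],None,fx=3,fy=3)
cv2.imwrite('pics/p4.png',np.hstack([a,b]))
E
```

```text
t 12.6 pos [ 0.412 -0.29   0.143] rot [179.932   0.016 -15.154] F [ 0.223  0.379 -1.582] T [-0.043  0.008  0.003] gap 0.3322395366536761 g 59.82363045215607 q [-12.149 -12.304 -18.016   0.067 -84.308  86.988]
shift cm [ 1.371  0.154 10.637] turn [0.001 0.    0.001]
```

View pics/p4.png

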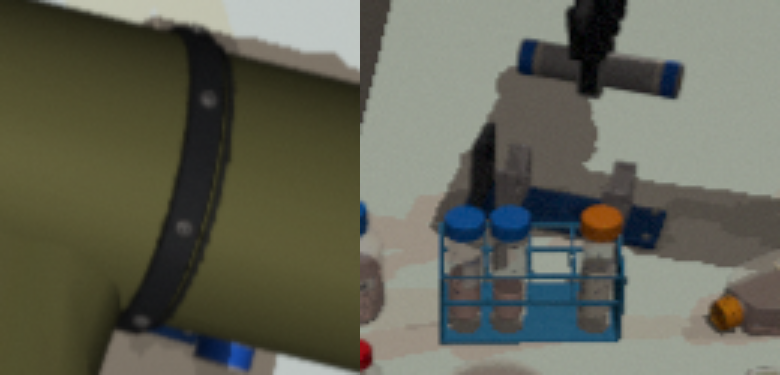

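Side crop: the column hangs level over the cradle, ends at crop (527,56) and (674,79). Working out where the gripper holds it along its length.

Run:
```python
from h import *
from scipy.optimize import minimize_scalar
s=camera('side');o=observe();p=o['position']+[0,0,.0182];a=np.radians(o['tool_rot'][2]);d=np.array([np.cos(a),np.sin(a),0])
m=masks_of(s,'column')[0];ys,xs=np.nonzero(m['mask']);print(m['score'],xs.min(),xs.max(),len(xs))
pts=np.c_[xs,ys].astype(np.float32)
# s along axis whose projected end disc reaches the mask's extreme columns
def ext(sg,off):
    u=np.linspace(0,2*np.pi,60);n=np.array([-d[1],d[0],0])
    P=[p+d*(off+sg*.07)+.015*(np.cos(t)*n+np.sin(t)*np.array([0,0,1])) for t in u]
    c=np.array([proj(s,q) for q in P]);return c[:,0].min(),c[:,0].max(),c[:,1].mean()
for off in(-.008,-.004,0,.004): print(off,ext(1,off),ext(-1,off))
for sg,e in((1,(305.7,113.7)),(-1,(354.7,121.3))):
    r=minimize_scalar(lambda t:np.linalg.norm(proj(s,p+d*t)-e),bounds=(-.1,.1),method='bounded');print(sg,r.x,r.fun)
```

```text
0.7 301 356 500
-0.008 (np.float64(302.9886694138275), np.float64(306.375594064821), np.float64(112.49894320460552)) (np.float64(356.5883489701679), np.float64(359.3683625442323), np.float64(120.98921708792481))
-0.004 (np.float64(301.5082632819419), np.float64(304.91723756638686), np.float64(112.26484361225398)) (np.float64(355.009266212312), np.float64(357.799534872005), np.float64(120.7383474895964))
0 (np.float64(300.03075347613577), np.float64(303.4625046805701), np.float64(112.03119820206591)) (np.float64(353.4322541263546), np.float64(356.23384284130907), np.float64(120.48798172012917))
0.004 (np.float64(298.5561315049825), np.float64(302.0105650233676), np.float64(111.79800565345069)) (np.float64(351.85733386383106), np.float64(354.67127706064315), np.float64(120.23811826311989))
1 0.05882271511328885 1.061882827179988
-1 -0.06999146956017452 0.8599547233003668
```

>>> {"api": "play_rows", "payload": {"motion": [0.6, 0.1, 2, 0, 0, 0, 1, 0.6, 0.1, 3, 0, 0, 0, 1, 0, 0, 2.5, 0, 0, 0, 1, 0, 0, 0, 0, 0, 0, 1, 0, 0, 0, 0, 0, 0, 1]}}

```text
time: 13.3
position: [0.423, -0.2951, 0.0689]
tool_rot: [179.9, -0.1, -15.1]
force: [0.2, 0.5, -1.8]
finger_gap: 0.331
grasp_force: 59.9
```

```bash
python3 d.py .4228 -.2948 .0368 -15.2
python3 - <<'E'
from h import *
s=camera('side');t=camera('top')
b=cv2.resize(s['img'][95:220,250:390,::-1],None,fx=5,fy=4.8);cv2.imwrite('pics/p5.png',b)
E
```

```text
t 13.3 pos [ 0.423 -0.295  0.069] rot [179.941  -0.068 -15.136] F [ 0.152  0.495 -1.815] T [-0.052 -0.04  -0.006] gap 0.33052557606130173 g 59.91118133068085 q [-12.462  -8.423 -22.485   0.064 -75.873  87.31 ]
shift cm [-0.034 -0.027  3.212] turn [ 0.001 -0.001  0.001]
```

View pics/p5.png

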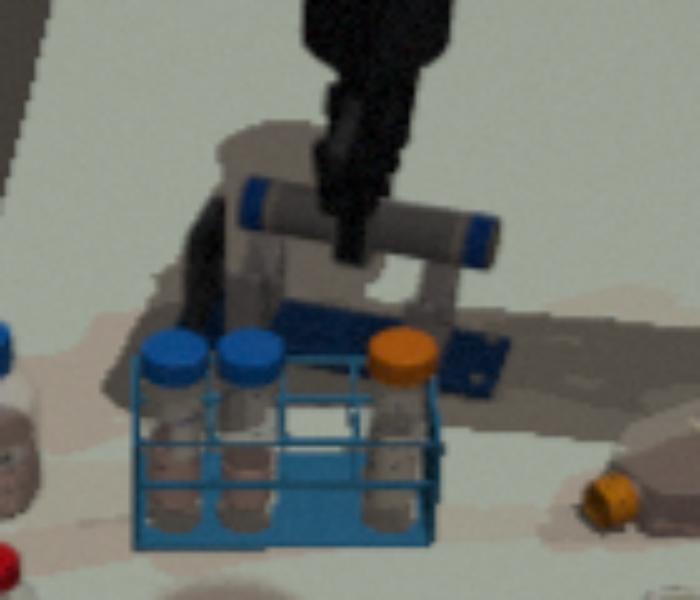

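The column is above both saddles, with its left end (240,200) short of the stop (205,260). Lowering gently.

>>> {"api": "play_rows", "payload": {"motion": [0, 0, 1.2, 0, 0, 0, 1, 0, 0, 1, 0, 0, 0, 1, 0, 0, 0.4, 0, 0, 0, 1, 0, 0, 0, 0, 0, 0, 1]}}

```text
time: 13.8
position: [0.4218, -0.2946, 0.0402]
tool_rot: [-180.0, 0.1, -15.2]
force: [0.3, 0.0, -2.8]
finger_gap: 0.333
grasp_force: 59.9
```

>>> {"api": "play_rows", "payload": {"motion": [0, 0, 0.2, 0, 0, 0, 1, 0, 0, 0.2, 0, 0, 0, 1, 0, 0, 0, 0, 0, 0, 1]}}

```text
time: 14.1
position: [0.4228, -0.295, 0.0378]
tool_rot: [180.0, -0.0, -15.2]
force: [0.2, 1.4, -1.3]
finger_gap: 0.33
grasp_force: 60.2
```

>>> {"api": "play_rows", "payload": {"motion": [0, 0, 0.1, 0, 0, 0, 1, 0, 0, 0, 0, 0, 0, 1]}}

```text
time: 14.3
position: [0.4229, -0.2951, 0.0375]
tool_rot: [180.0, -0.1, -15.1]
force: [-3.1, 2.1, 4.8]
finger_gap: 0.333
grasp_force: 60.8
```

```bash
python3 d.py .4228 -.2948 .0368 -15.2
```

```text
t 14.3 pos [ 0.423 -0.295  0.037] rot [179.962  -0.066 -15.139] F [-3.082  2.103  4.771] T [0.634 0.622 0.246] gap 0.3327739077487586 g 60.817097425460815 q [-12.48   -7.1   -24.686   0.043 -72.35   87.328]
shift cm [-0.013 -0.027  0.068] turn [ 0.001 -0.001  0.001]
```

Seated contact (Fz went from −2 to +4.8). Release.

>>> {"api": "play_rows", "payload": {"motion": [0, 0, 0, 0, 0, 0, 0.6, 0, 0, 0, 0, 0, 0, 0.4, 0, 0, 0, 0, 0, 0, 0.35, 0, 0, 0, 0, 0, 0, 0.35, 0, 0, 0, 0, 0, 0, 0.35]}}

```text
time: 14.8
position: [0.4224, -0.2949, 0.0362]
tool_rot: [180.0, 0.0, -15.2]
force: [-0.3, -0.4, -0.2]
finger_gap: 0.653
grasp_force: 0.0
```

>>> {"api": "play_rows", "payload": {"motion": [0, 0, -3, 0, 0, 0, 0.35, 0, 0, -4, 0, 0, 0, 0.35, 0, 0, -4, 0, 0, 0, 0.35, 0, 0, 0, 0, 0, 0, 0.35]}}

```text
time: 15.2
position: [0.4249, -0.2964, 0.1533]
tool_rot: [179.9, -0.6, -15.2]
force: [0.1, 0.5, 0.4]
finger_gap: 0.651
grasp_force: 0.0
```

```bash
python3 d.py .35 -.275 .15 -15.2
python3 - <<'E'
from h import *
s=camera('side');t=camera('top')
b=cv2.resize(s['img'][95:195,270:370,::-1],None,fx=6,fy=6);cv2.imwrite('pics/p6.png',b)
m=masks_of(s,'column')[0];ys,xs=np.nonzero(m['mask']);print(m['score'],xs.min(),xs.max(),ys.min(),ys.max())
cp=np.load('cp.npy');a=cp[2];d=np.array([np.cos(a),np.sin(a),0]);n=np.array([-d[1],d[0],0])
for off in(-20,-15,-10,-5,0,5):
    r=[]
    for sg in(1,-1):
        c=np.array([proj(s,np.r_[cp[:2],.055]+d*(off/1000+sg*.07)+.015*(np.cos(u)*n+np.sin(u)*np.array([0,0,1]))) for u in np.linspace(0,6.28,60)])
        r.append((c[:,0].min(),c[:,0].max(),c[:,1].mean()))
    print(off,np.round(r,1).tolist())
E
```

```text
t 15.2 pos [ 0.425 -0.296  0.153] rot [179.856  -0.598 -15.158] F [0.135 0.456 0.439] T [-0.077 -0.047  0.026] gap 0.6509575332909163 g 0.0 q [-12.487 -10.665 -15.599   0.172 -84.475  87.313]
shift cm [-7.796 -0.109  0.246] turn [ 0.003 -0.01   0.001]
0.96 297 347 142 161
-20 [[300.0, 303.3, 147.0], [349.9, 352.6, 156.1]]
-15 [[298.3, 301.6, 146.7], [348.1, 350.8, 155.8]]
-10 [[296.6, 299.9, 146.4], [346.3, 349.0, 155.4]]
-5 [[294.9, 298.2, 146.0], [344.4, 347.1, 155.1]]
0 [[293.1, 296.5, 145.7], [342.6, 345.3, 154.7]]
5 [[291.4, 294.8, 145.4], [340.8, 343.5, 154.4]]
```

View pics/p6.png

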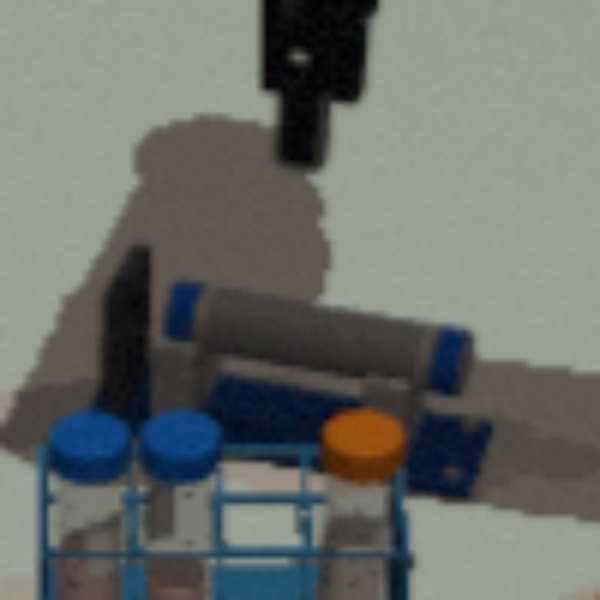

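The column rests in both grooves, about 14 mm short of the stop (end at (185,310), stop at (130,330)). Now go behind its free end with shut fingers and push.

>>> {"api": "play_rows", "payload": {"motion": [-2.5, 0, 0, 0, 0, 0, 1, -4, 0, 0, 0, 0, 0, 1, -3.8, -0.1, 0, 0, 0, 0, 1, 0, 0, 0, 0, 0, 0, 1, 0, 0, 0, 0, 0, 0, 1]}}

```text
time: 15.85
position: [0.3229, -0.2667, 0.1457]
tool_rot: [-180.0, -0.0, -15.2]
force: [1.1, -0.4, -0.4]
finger_gap: -0.002
grasp_force: 0.0
```

>>> {"api": "play_rows", "payload": {"motion": [0, 0, 3, 0, 0, 0, 1, 0, 0, 4, 0, 0, 0, 1, 0, 0, 2, 0, 0, 0, 1, 0, 0, 0, 0, 0, 0, 1, 0, 0, 0, 0, 0, 0, 1]}}

```text
time: 16.35
position: [0.3236, -0.2672, 0.0565]
tool_rot: [179.9, 0.1, -15.2]
force: [-0.3, -0.2, 1.0]
finger_gap: -0.002
grasp_force: 0.0
```

```bash
python3 d.py .3254 -.2683 .046 -15.2
```

```text
t 16.35 pos [ 0.324 -0.267  0.056] rot [179.945   0.085 -15.161] F [-0.299 -0.158  0.983] T [-0.016 -0.031  0.042] gap -0.0020517040370121756 g 0.0 q [-11.588 -24.91  -36.788   0.051 -78.21   86.416]
shift cm [0.205 0.053 1.047] turn [0.001 0.001 0.001]
```

>>> {"api": "play_rows", "payload": {"motion": [0, 0, 1, 0, 0, 0, 1, 0.6, 0, 0, 0, 0, 0, 1, 0.6, 0, 0, 0, 0, 0, 1, 0.4, 0, 0, 0, 0, 0, 1, 0, 0, 0, 0, 0, 0, 1]}}

```text
time: 16.85
position: [0.3394, -0.2713, 0.0466]
tool_rot: [180.0, -0.0, -15.2]
force: [-0.6, 0.6, -0.0]
finger_gap: -0.003
grasp_force: 0.0
```

>>> {"api": "play_rows", "payload": {"motion": [0.3, 0, 0, 0, 0, 0, 1, 0.3, 0, 0, 0, 0, 0, 1, 0.3, 0, 0, 0, 0, 0, 1, 0, 0, 0, 0, 0, 0, 1]}}

```text
time: 17.25
position: [0.3476, -0.2735, 0.0463]
tool_rot: [180.0, 0.0, -15.2]
force: [-2.7, 2.2, 1.5]
finger_gap: -0.0
grasp_force: 1.2
```

>>> {"api": "play_rows", "payload": {"motion": [0.2, 0, 0, 0, 0, 0, 1, 0.2, 0, 0, 0, 0, 0, 1, 0.2, 0, 0, 0, 0, 0, 1, 0, 0, 0, 0, 0, 0, 1]}}

```text
time: 17.65
position: [0.3536, -0.2751, 0.0463]
tool_rot: [180.0, -0.0, -15.2]
force: [-1.1, 2.2, 1.0]
finger_gap: -0.002
grasp_force: 1.1
```

>>> {"api": "play_rows", "payload": {"motion": [0.2, 0, 0, 0, 0, 0, 1, 0.1, 0, 0, 0, 0, 0, 1, 0, 0, 0, 0, 0, 0, 1]}}

```text
time: 17.95
position: [0.3564, -0.2758, 0.0463]
tool_rot: [-180.0, -0.0, -15.2]
force: [-1.6, 2.4, 0.5]
finger_gap: 0.003
grasp_force: 1.3
```

```bash
cat > e.py <<'E'
from h import *
s=camera('side')
m=masks_of(s,'column')[0];ys,xs=np.nonzero(m['mask']);print(m['score'],xs.min(),xs.max(),ys.min(),ys.max(),observe()['force'])
cv2.imwrite('pics/p7.png',cv2.resize(s['img'][95:195,270:370,::-1],None,fx=6,fy=6))
E
python3 e.py
```

```text
0.77 292 341 141 159 [-1.61761835  1.92134383  0.20466666]
```

View pics/p7.png

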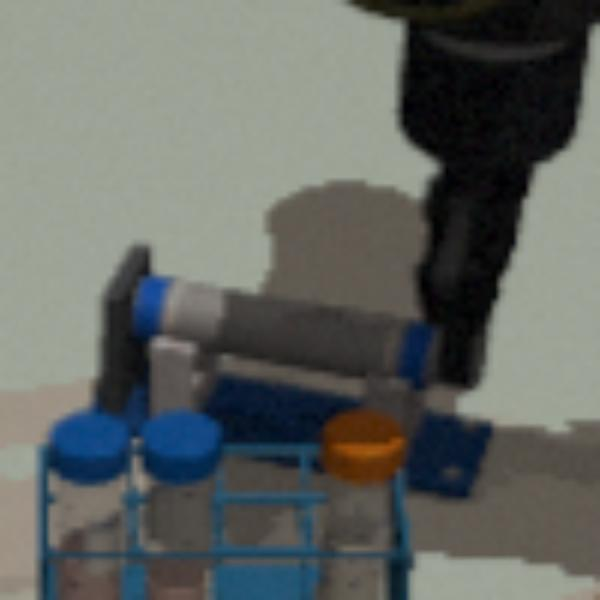

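The column has slid almost to the stop (left band at (150,305) next to the plate). Pushing in 1 mm steps until the force shows contact.

>>> {"api": "play_rows", "payload": {"motion": [0.1, 0, 0, 0, 0, 0, 1, 0, 0, 0, 0, 0, 0, 1]}}

```text
time: 18.25
position: [0.3572, -0.2761, 0.0463]
tool_rot: [180.0, -0.0, -15.2]
force: [-2.3, 2.5, 0.9]
finger_gap: 0.003
grasp_force: 1.4
```

>>> {"api": "play_rows", "payload": {"motion": [0.1, 0, 0, 0, 0, 0, 1, 0, 0, 0, 0, 0, 0, 1]}}

```text
time: 18.45
position: [0.3578, -0.2762, 0.0463]
tool_rot: [180.0, 0.1, -15.2]
force: [-3.2, 4.2, 2.5]
finger_gap: -0.002
grasp_force: 2.3
```

>>> {"api": "play_rows", "payload": {"motion": [0.1, 0, 0, 0, 0, 0, 1, 0, 0, 0, 0, 0, 0, 1]}}

```text
time: 18.65
position: [0.3578, -0.2763, 0.0462]
tool_rot: [-180.0, 0.2, -15.2]
force: [-8.2, 5.8, 4.6]
finger_gap: -0.002
grasp_force: 4.7
```

>>> {"api": "play_rows", "payload": {"motion": [0.1, 0, 0, 0, 0, 0, 1, 0, 0, 0, 0, 0, 0, 1]}}

```text
time: 18.85
position: [0.3578, -0.2763, 0.0462]
tool_rot: [-180.0, 0.3, -15.2]
force: [-12.6, 8.8, 9.0]
finger_gap: 0.001
grasp_force: 7.2
```

>>> {"api": "play_rows", "payload": {"motion": [0.1, 0, 0, 0, 0, 0, 1, 0, 0, 0, 0, 0, 0, 1]}}

```text
time: 19.05
position: [0.3578, -0.2763, 0.0462]
tool_rot: [-180.0, 0.5, -15.2]
force: [-17.1, 11.5, 12.8]
finger_gap: 0.001
grasp_force: 9.6
```

>>> {"api": "play_rows", "payload": {"motion": [-0.5, 0, 0, 0, 0, 0, 1, -1, 0, 0, 0, 0, 0, 1, -2, 0, 0, 0, 0, 0, 1, 0, 0, -3, 0, 0, 0, 1, 0, 0, -4, 0, 0, 0, 1]}}

```text
time: 19.55
position: [0.3257, -0.2675, 0.1155]
tool_rot: [-180.0, 0.1, -15.2]
force: [1.7, -0.4, 0.6]
finger_gap: 0.001
grasp_force: 0.0
```

>>> {"api": "play_rows", "payload": {"motion": [0, 0, -4, 0, 0, 0, 1, 0, 0, 0, 0, 0, 0, 1, 0, 0, 0, 0, 0, 0, 1]}}

```text
time: 19.85
position: [0.3278, -0.2681, 0.1574]
tool_rot: [-180.0, -0.2, -15.2]
force: [-0.4, 0.5, -2.1]
finger_gap: 0.001
grasp_force: 0.0
```

```bash
python3 e.py
python3 - <<'E'
from h import *
t=camera('top');s=camera('side')
for n in('petri_dish','red_cap_bottle','media_bottle','big_bottle'):
    for c in (t,s):
        r=mark_of(c,n)
        if r: print(n,atz(c,r[0]['location'],0).round(3))
cv2.imwrite('pics/p8.png',np.vstack([np.hstack([cv2.resize(s['img'][95:195,270:370,::-1],(400,400)),cv2.resize(t['img'][205:305,385:485,::-1],(400,400))])]))
E
```

```text
0.68 291 341 141 158 [-0.12405826  0.169187   -0.46968522]
petri_dish [ 0.48  -0.027  0.   ]
petri_dish [ 0.484 -0.022  0.   ]
red_cap_bottle [ 0.597 -0.036  0.   ]
red_cap_bottle [ 0.588 -0.038  0.   ]
media_bottle [ 0.605 -0.152  0.   ]
big_bottle [0.604 0.077 0.   ]
big_bottle [0.613 0.075 0.   ]
```

View pics/p8.png

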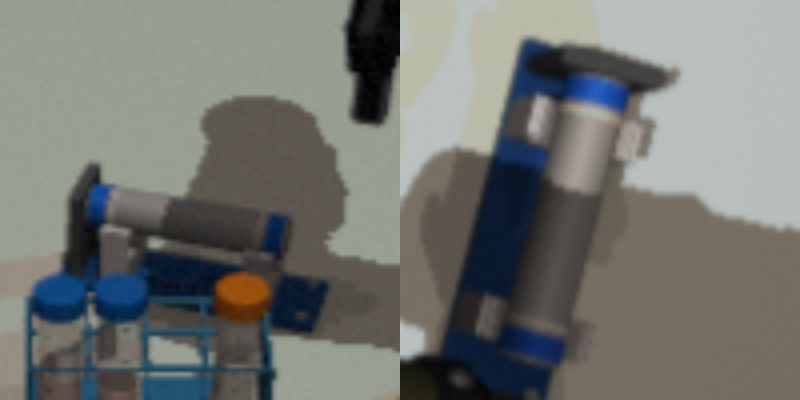

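The column lies in both grooves with its end against the stop plate. Its image extent of 291–341 matches the seated prediction, the bystanders haven't moved, and the gripper is clear.

```bash
python3 -c "
from cell import *
print(close_job())"
```

```text
the job is handed in; nothing more can be done
None
```

The job is handed in at about 20 s: the column lies in both grooves of the cradle against the stop (the left socket was the sprung one), the bottles and dish stand where they were, and the gripper is clear; no verdict came back.

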